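# Set the shaker dial by four clicks

### The job

The white shaker's blue speed dial stands at its off stop. With a fingertip against the side of its raised bar, push it round clockwise (seen from above) by exactly four clicks, never going on into a fifth, and leave it resting in the fourth click with your hand away. Only push: do not pinch the bar, and leave the heater's orange dial, the jar on the shaker, the pink rack and the dish where they are.

Things in the scene. Friction and masses are not known exactly. Their poses are not given: they have to be found in the camera images.
- shaker: White box-shaped lab shaker, fixed, 230 mm (x) by 160 mm (y), deck 70 mm above the bench. Origin: centre of underside. Its -x end, with a blue stripe, faces roughly to the robot. Dial axis at (-58, 0) mm; black round platform (radius 46, top 80 mm above the bench) at (62, 0) mm. Ten flat ticks 30 degrees apart ring the dial, the first (off) red. Stands left or right of the heater.
- speed_dial (a joint): Turn of the blue dial, rad: 0 at the off stop, where it starts; grows clockwise from above. Click stops every 30 degrees (0.524 rad), 9 in all; four clicks = 2.094. Between stops it resists with up to 0.07 to 0.14 N m plus 0.02 friction (3 to 6 N pushed 28 mm from the axis), most a quarter of the way; past halfway it snaps ahead by itself into the next stop, off the finger, and holds.
- speed_dial_axis (a point): Point on the blue dial's vertical axis at the top of its bar, 108 mm above the bench. The dial is a disc 80 mm in diameter, 12 mm thick (top face 82 mm above the bench), with one upright straight bar across it through the axis: 74 mm long, 14 mm thick, rising 26 mm from the disc face (82 to 108 mm above the bench).
- speed_dial_pointer (a point): Point on top of the blue dial's bar, 30 mm from the axis towards its pointer end (white stripe on top, white tip); turns with the dial. Seen from the axis it lies 150 degrees counterclockwise from the shaker's +x at the off stop, and goes clockwise from there.
- heater: Grey box-shaped dry-block heater, fixed to the bench, 210 by 160 mm, deck 70 mm high, with an aluminium block with holes (75 by 110 mm, top 86 mm above the bench) at (57, 0) mm and an orange dial at (-48, 0) mm of the same shape as the blue one. Origin: centre of the underside. Its dial is not to be turned.
- heat_dial_pointer (a point): Point on top of the orange dial's bar, 30 mm from its axis towards its white-marked end, 108 mm above the bench. This dial starts anywhere and must stay as it is.
- jar: Small clear jar with blue cap, 40 mm in diameter, 45 mm tall, standing loose on the shaker's black platform (its top 125 mm above the bench). Origin: centre of the underside. Leave it.
- rack: Pink tube rack with small tubes, 75 by 190 mm, 41 mm tall with the tubes, loose on the bench beyond the two machines. Origin: centre of the underside. Leave it.
- petri: Closed Petri dish, 90 mm in diameter, 14 mm tall, with red medium, loose on the bench to the right of the machines (at -y). Origin: centre of the underside. Leave it.
Mind the look-alikes: they are no part of the job. Several things have the shape of the jar; the one meant has the colours described above.

How it is judged (in metres and radians):
On the way:
1. the fingers push the blue dial round between the first and the fourth click (value of joint speed_dial between 0.3 and 1.9 rad and contact force between the fingers and speed_dial above 0.5 N), for 0.05 s.
At the end, for the whole second after the job is handed in: The blue dial rests in its fourth click from off (2.094 rad, within 0.13 rad), still; the orange dial's pointer has moved less than 8 mm, and the jar (upright), rack and dish less than 15 mm each (value of joint speed_dial between 1.96 and 2.23 rad and velocity of joint speed_dial between -0.1 and 0.1 rad/s and distance of heat_dial_pointer from where it was at the start of the episode below 0.008 m and distance of each of jar, rack, petri from where it was at the start of the episode below 0.015 m and angle between jar's own z axis and vertical below 0.2 rad); the robot touches nothing.
It fails at once if the blue dial goes past the middle between the fourth and the fifth click (value of joint speed_dial above 2.37 rad).
It fails at once if the bar of the blue dial is pinched (more than 8 N on both of its long sides at once) (contact force between the fingers and speed_dial_c1 above 8 N and contact force between the fingers and speed_dial_c2 above 8 N).
It fails at once if the orange dial is turned (distance of heat_dial_pointer from where it was at the start of the episode above 0.008 m).
It fails at once if the jar, rack or dish is moved or lifted by more than 15 mm (distance of any of jar, rack, petri from where it was at the start of the episode above 0.015 m).
It also fails if it takes over 43 s, if anything falls off the work surface, if the arm or the gripper's body presses on something with over 40 N, if the wrist force passes 120 N, or if a joint passes its speed limit or range.

### The arm

A 6-joint arm with a two-finger parallel gripper is mounted at the origin on the work surface. World frame = base frame: x ahead of the robot, y to its left, z up, the work surface at z = 0. Lengths are in mm, angles in rad, forces in N, time in s.
With the tool pointing down it reaches from about 200 to 875 mm from the base axis. Payload 3.4 kg.
Tool frame: the origin (TCP) lies at the very end of the fingers, on their centre line; the grasp point (between the pads) lies 19 mm behind it; z points along the fingers, y is the line along which they close (so a half turn about z gives the same grasp; the last joint's range is limited). The gripper opens to 94 mm and grips with 3 to 60 N. Pads are 16 mm wide; open, the fingers measure 119 mm over their backs; the gripper's body (75 mm by 177 mm) begins 78 mm behind the grasp point.
Start: joints at [1.144, 0.276, 1.505, -0, 1.361, -0.121], TCP at [173.125, 548.355, 205.493] pointing down, gripper open.
Joint ranges: [-2.89, 2.89], [-0.75, 2.08], [0.22, 2.7], [-1.18, 4.32], [0.11, 2.71], [-2.7, 2.7]. Speed limits (rad/s): [2.57, 2.57, 3.14, 3.14, 3.14, 3.14].

### API

Orientations are given as a 3x3 rotation matrix whose columns are the frame's x, y, z axes.
In Python, from plant import ctrl, viewer gives the robot as it stands.
- The arm moves only by the tool step_arm, never from a script. Its argument "moves" is text: rows parted by semicolons, each of 5 numbers parted by spaces: the finger opening in mm, from 0 to 94, then the shift along the tool's x, y, z in units of 0.15 m (1.0 is 0.15 m), then the turn about the tool's z in units of 45 degrees (1.0 is 45 degrees). A call has exactly 5 rows; each row is the pose to reach, as a shift and turn from the pose commanded when the call began, along the tool's axes at that moment; what a row does not reach only later rows make up. A row lasts 1/12 s, in which the tool goes at most 41.7 mm and 7.16 degrees, less where a joint would pass 70% of its speed; a pose out of reach is approached as far as the arm can. A call with a number of a shift or a turn outside -1 to 1 is refused whole. A call with a gripper value outside its range is refused whole. The fingers move at their own pace and stop on an object; "newtons" is the grip in N (left out, the last holds). Time passes only in rows, so rows that repeat a pose let the fingers close, or fill a call up. It gives the time, the measured TCP pose, the force, the opening and the grip force at its end, in the units of the state.
- ctrl.state(): the state, without advancing time (a new reading comes with each control period).
- viewer.camera(name): name is "scene" or "top"; returns the picture (400x640x3 uint8, red, green, blue); there is no depth.
- viewer.camera_model(name): a dict with "fovy" (degrees; the focal length in pixels is half the picture's height over the tangent of half this angle, whatever the lens; pixels are square), "cx", "cy" (the principal point, pixels), "k1" (the pictures are not rectified: a ray, as slopes to the right and down, at radius r is drawn at 1 + k1 r^2 times it, then the intrinsics apply), "rvec" (rotation vector, rad) and "tvec" (3), from world to camera coordinates, as OpenCV has them. Camera axes: x right, y down, z forward; pixel columns grow to the right and rows downward; lengths in mm; the calibration is good to about 2 mm. A picture is of the moment at which its call begins. camera_model takes no time and is no camera call.
- ctrl.close_job(): hands the job in; it is judged then, once.
The state is a dict: "time_s": time; "joint_pos": joint angles; "joint_vel": joint speeds; "effort": joint torques, N m; "eef_pos": TCP position; "tcp_rot": TCP orientation; "force": force on the tool from outside, world axes, zero at the start; "ft_torque": the same for the moment, N m; "opening": opening from 0.0 (shut) to 1.0 (fully open); "grasp_force": force on a finger pad.
Only numpy, scipy, OpenCV 4.12 (cv2) and the standard library are available. Lean on these libraries where they do the work, as an engineer would, in place of code of your own. Each camera call takes 0.05 s, during which the arm holds its last target. There are 200 camera calls.

## Working session

There is one attempt and no reset: what is moved stays moved. The work goes in short steps, Python scripts to look and compute and a tool call to move; the robot and the scene stay as the last step left them, time stands still between calls to the robot, and variables do not carry over. Pictures are saved under pics/ and viewed, at most 10 in all, crops included, and the job is handed in when it is done.

Besides the shell and the picture viewer there is one more tool, called after "Call:" as name(argument=value, ...), one argument or row to a line, values as JSON. step_arm: Moves the arm, as the interface text tells. Shifts and turns lie within -1 to 1; 1 stands for 0.15 m of shift or 45 degrees of turn. Its arguments: {"type":"object","properties":{"moves":{"type":"string"},"newtons":{"type":"number"}},"required":["moves"]}

```bash
mkdir -p pics; ls; python3 - <<'E'
from plant import ctrl, viewer
import cv2
s=ctrl.state(); print(s['time_s'],s['eef_pos'],s['tcp_rot'],s['opening'],s['force'])
for n in ("scene","top"):
    im=viewer.camera(n); cv2.imwrite(f"pics/{n}0.png",im[:,:,::-1]); print(n,viewer.camera_model(n))
E
```

```text
pics
0.0 [172.87831919 547.81004115 204.61087392] [[-9.53594988e-01  3.01091366e-01 -7.66503572e-04]
 [ 3.01092244e-01  9.53593637e-01 -1.62353027e-03]
 [ 2.42101982e-04 -1.77897861e-03 -9.99998388e-01]] 0.9993267766713643 [-0.13304055 -0.63650952  0.66291039]
scene {'fovy': 44.99023583525653, 'cx': 316.05444088776386, 'cy': 198.77800784735584, 'k1': 0.017757442876149426, 'rvec': array([ 1.77284226,  1.52251197, -0.76645939]), 'tvec': array([-7.41064624e-01, -3.00162520e+02,  1.60315140e+03])}
top {'fovy': 42.77446504676776, 'cx': 311.9315620447019, 'cy': 202.7053413282911, 'k1': -0.13751631761132382, 'rvec': array([ 2.14256539, -2.16778457,  0.10830659]), 'tvec': array([ -78.7792147 ,  618.77942553, 1342.43241064])}
```

View pics/top0.png

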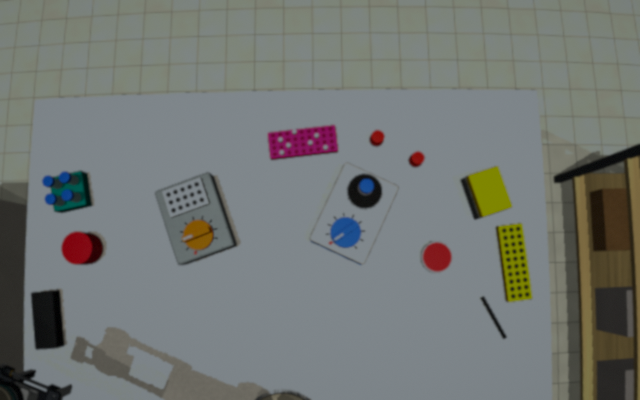

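View pics/scene0.png

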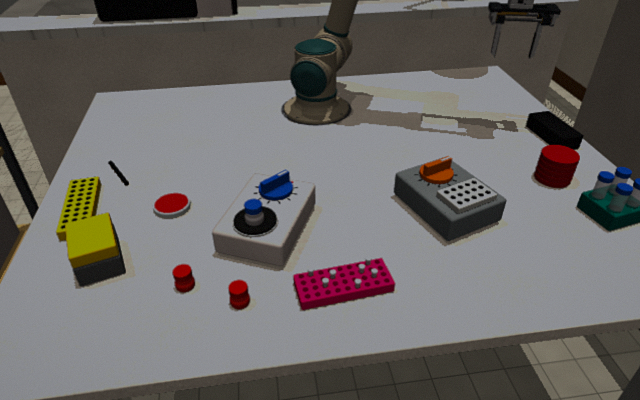

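The top view shows the shaker, with its blue dial near (346,233), the jar near (366,187) and the heater with its orange dial near (199,235). The scene view has the blue dial near (276,186). Next I measure both.

```bash
cat > h.py <<'E'
import numpy as np, cv2
from plant import viewer
def cam(n):
    m=viewer.camera_model(n); f=200/np.tan(np.radians(m['fovy'])/2)
    return f,m['cx'],m['cy'],m['k1'],cv2.Rodrigues(m['rvec'])[0],m['tvec']
def ray2plane(n,px,z):
    f,cx,cy,k,R,t=cam(n); px=np.atleast_2d(np.asarray(px,float))
    K=np.array([[f,0,cx],[0,f,cy],[0,0,1]])
    u=cv2.undistortPoints(px[:,None],K,np.array([k,0,0,0,0]))[:,0]
    d=np.c_[u,np.ones(len(u))]@R; c=-R.T@t
    return (c+d*((z-c[2])/d[:,2])[:,None])[:,:2]
def blob(mask,near,r):
    y,x=np.nonzero(mask); k=np.hypot(x-near[0],y-near[1])<r
    return np.c_[x[k],y[k]].astype(float)
E
python3 - <<'E'
from h import *
for n,near,jn in (("top",(346,233),(366,187)),("scene",(276,186),(253,206))):
    im=cv2.imread(f"pics/{n}0.png"); hsv=cv2.cvtColor(im,cv2.COLOR_BGR2HSV)
    b=(cv2.inRange(hsv,(100,120,50),(125,255,255)))
    p=blob(b,near,25); hull=cv2.convexHull(p.astype(np.float32))[:,0]
    w=ray2plane(n,hull,82); print(n,len(p),"disc plane circle",cv2.minEnclosingCircle(w.astype(np.float32)),"centroid82",ray2plane(n,p.mean(0),82),ray2plane(n,p.mean(0),90))
    print(" jar cap", ray2plane(n,blob(b,jn,14).mean(0),123))
    if n=="top":
        g=hsv[...,2]; 
        print(hsv[213,330],hsv[190,330],hsv[213,290],hsv[233,344:358:4])
        m=cv2.inRange(hsv,(0,120,60),(8,255,255))|cv2.inRange(hsv,(172,120,60),(180,255,255))
        q=blob(m,near,25); print(" red tick",q.mean(0) if len(q) else None, ray2plane(n,q.mean(0),70) if len(q) else None)
    big=cv2.resize(im[near[1]-75:near[1]+45,near[0]-80:near[0]+80],None,fx=5,fy=5,interpolation=cv2.INTER_CUBIC); cv2.imwrite(f"pics/{n}_c.png",big)
E
```

```text
top 658 disc plane circle ((535.6331787109375, -172.11904907226562), 38.745384216308594) centroid82 [[ 535.91864766 -173.13318946]] [[ 535.45616015 -172.72228468]]
 jar cap [[ 650.54626301 -225.95299444]]
[100  22 139] [ 86  14 130] [103  22 140] [[108 172 142]
 [107 209 134]
 [107 204 141]
 [107 205 143]]
 red tick None None
scene 435 disc plane circle ((540.4571533203125, -175.86932373046875), 71.2385482788086) centroid82 [[ 545.04415507 -173.31370111]] [[ 556.17506561 -173.73318621]]
 jar cap [[ 654.15328851 -226.76580812]]
```

View pics/top_c.png

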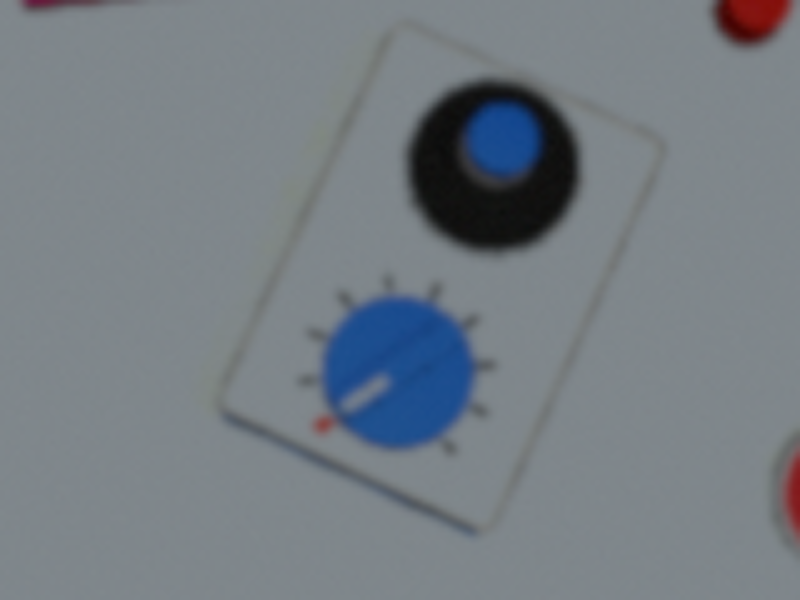

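View pics/scene_c.png

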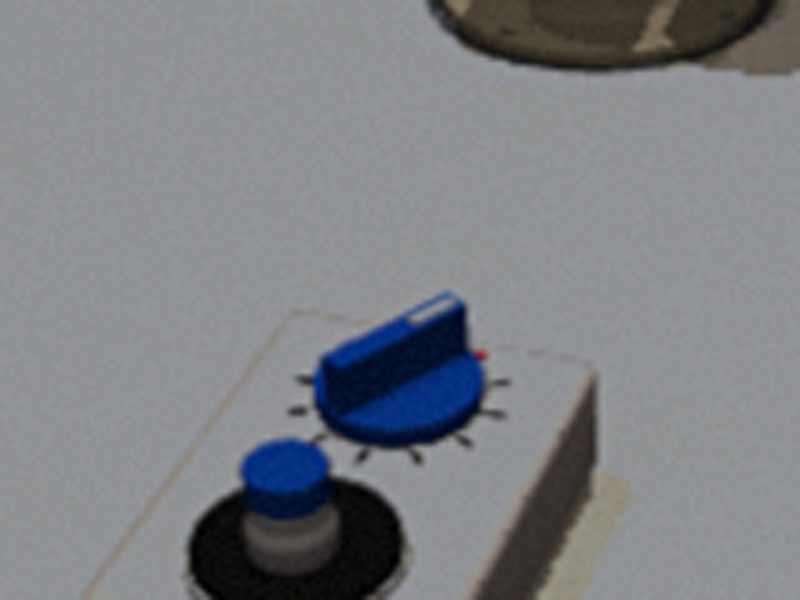

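The crops show deck corners at about (402,20), (663,140), (487,532) and (220,405) in the top crop. The red tick is at (324,424), the dial centre at (398,373), the platform centre at (494,165), and the white stripe points at the red tick.

```bash
python3 - <<'E'
from h import *
o=lambda *c:(np.array(c)+.5)/5-.5+[266,158]
W=lambda c,z:ray2plane("top",o(*c),z)[0]
C=[W(c,70) for c in((402,20),(663,140),(487,532),(220,405))]
print("sides",[np.linalg.norm(C[i]-C[i-1]) for i in range(4)])
ax=(C[0]+C[1]-C[2]-C[3])/2; ax/=np.linalg.norm(ax); yaw=np.degrees(np.arctan2(ax[1],ax[0]))
ctr=sum(C)/4; print("ctr",ctr,"yaw",yaw,"dial from box",ctr-58*ax,"plat from box",ctr+62*ax)
d=W((398,373),82);p=W((494,165),80); v=p-d
print("dial",d,"plat",p,np.linalg.norm(v),np.degrees(np.arctan2(v[1],v[0])))
r=W((324,424),70)-d; print("red ang",np.degrees(np.arctan2(r[1],r[0])),"expect",yaw+150,np.linalg.norm(r))
a,b=W((345,409),108),W((388,380),108); print("stripe",a,b,np.degrees(np.arctan2(*(a-b)[::-1])))
# scene bar top corners, crop offset (196,111)
q=lambda *c:(np.array(c)+.5)/5-.5+[196,111]
S=[ray2plane("scene",q(*c),108)[0] for c in((449,293),(465,303),(342,367),(326,357))]
print(S, sum(S)/4, np.linalg.norm(S[1]-S[2]))
c=W((395,0),70)
hs=[ray2plane("top",x,86)[0] for x in((185,197),)]; print("heater dial",ray2plane("top",(199,235),82))
E
```

```text
sides [np.float64(225.623435380732), np.float64(151.95783034682776), np.float64(226.61459367681422), np.float64(153.72115778262932)]
ctr [ 587.57120952 -197.4778396 ] yaw -25.724482992494426 dial from box [ 535.31949482 -172.30328277] plat from box [ 643.42649075 -224.38857275]
dial [ 534.47506172 -171.93026503] plat [ 642.7547657  -224.23626112] 120.25145122317352 -25.783502602127278
red ang 123.51645554057013 expect 124.27551700750557 46.07911614653415
stripe [ 515.08345564 -143.4539293 ] [ 529.51183502 -165.48464   ] 123.22163904472148
[array([ 509.62603219, -145.74843729]), array([ 519.08169835, -139.26855139]), array([ 561.11478178, -198.44689694]), array([ 552.24544689, -205.03622603])] [ 535.5169898  -172.12502791] 72.58689058582378
heater dial [[531.1282005  209.43481913]]
```

Call:
step_arm(
  moves="0 -0.17 -0.19 0 0; 0 -0.34 -0.39 0 0; 0 -0.52 -0.58 0 0; 0 -0.69 -0.78 0 0; 0 -0.87 -0.97 0 0",
  newtons=20,
)

```text
time_s: 0.52
eef_pos: [253.5, 368.3, 205.0]
tcp_rot: [[-0.954, 0.3, -0.001], [0.3, 0.954, -0.001], [0.0, -0.001, -1.0]]
force: [0.2, -0.5, -0.2]
opening: 0.685
grasp_force: 0.0
```

Call:
step_arm(
  moves="0 -0.17 -0.19 0 0; 0 -0.34 -0.39 0 0; 0 -0.52 -0.58 0 0; 0 -0.69 -0.78 0 0; 0 -0.87 -0.97 0 0",
)

```text
time_s: 0.93
eef_pos: [334.1, 190.4, 205.3]
tcp_rot: [[-0.954, 0.301, -0.0], [0.301, 0.954, -0.0], [0.0, -0.0, -1.0]]
force: [0.9, -0.1, -0.5]
opening: 0.326
grasp_force: 0.0
```

Call:
step_arm(
  moves="0 -0.17 -0.19 0 0; 0 -0.34 -0.39 0 0; 0 -0.52 -0.58 0 0; 0 -0.69 -0.78 0 0; 0 -0.87 -0.97 0 0",
)

```text
time_s: 1.35
eef_pos: [414.8, 12.3, 205.3]
tcp_rot: [[-0.953, 0.302, -0.0], [0.302, 0.953, 0.0], [0.0, 0.0, -1.0]]
force: [0.9, 1.7, 0.2]
opening: 0.011
grasp_force: 0.0
```

Call:
step_arm(
  moves="0 -0.17 -0.19 0 -0.15; 0 -0.34 -0.39 0 -0.3; 0 -0.52 -0.58 0 -0.45; 0 -0.69 -0.78 0 -0.6; 0 -0.87 -0.97 0 -0.75",
)

```text
time_s: 1.77
eef_pos: [495.6, -165.6, 205.1]
tcp_rot: [[-0.959, -0.285, -0.001], [-0.285, 0.959, 0.001], [0.001, 0.001, -1.0]]
force: [0.7, 0.8, 0.4]
opening: 0.002
grasp_force: 0.0
```

Call:
step_arm(
  moves="0 0 0 0 -0.1; 0 0 0 0 -0.1; 0 0 0 0 -0.1; 0 0 0 0 -0.1; 0 0 0 0 -0.1",
)

```text
time_s: 2.18
eef_pos: [495.1, -162.5, 205.5]
tcp_rot: [[-0.935, -0.354, -0.0], [-0.354, 0.935, 0.001], [0.0, 0.001, -1.0]]
force: [0.4, 0.4, -0.1]
opening: 0.007
grasp_force: 0.0
```

```bash
cat > plan.py <<'E'
import sys,numpy as np
from plant import ctrl
# args: dial-angle(deg travelled) gap radius z ; prints move from the measured pose
A=np.array([535.3,-172.1])
def plan(phi,gap,rad,z):
    s=ctrl.state(); R=s['tcp_rot']; p=s['eef_pos']
    th=np.radians(124.25-phi); u=np.array([np.cos(th),np.sin(th)]); t=np.array([u[1],-u[0]])
    T=np.r_[A+rad*u-(19.5+gap)*t,z]
    d=R.T@(T-p)/150
    ya=np.degrees(np.arctan2(R[1,1],R[0,1])); want=124.25-phi-90
    turn=(ya-want+180)%360-180
    return np.round(d,3),round(turn/45,3)
if __name__=="__main__":
    s=ctrl.state()
    print(s['time_s'],np.round(s['eef_pos'],1),"F",np.round(s['force'],1),"j6",round(s['joint_pos'][5],2))
    # where the finger face now is, as an equivalent dial angle
    R=s['tcp_rot'];ya=np.degrees(np.arctan2(R[1,1],R[0,1]));phi=34.25-ya
    th=np.radians(124.25-phi);u=np.array([np.cos(th),np.sin(th)]);t=np.array([u[1],-u[0]]);r=s['eef_pos'][:2]-A
    print("phi(tool)",round(phi,1),"rad",round(r@u,1),"gap",round(-r@t-19.5,1))
    a=[float(x) for x in sys.argv[1:]]
    for i in range(0,len(a),4): print(a[i:i+4],*plan(*a[i:i+4]))
E
python3 plan.py 0 12 26 205 0 12 26 90
```

```text
2.1833 [ 495.1 -162.5  205.5] F [ 0.4  0.4 -0.1] j6 -2.38
phi(tool) -76.5 rad 34.2 gap -42.7
[0.0, 12.0, 26.0, 205.0] [ 0.017 -0.035  0.003] 1.7
[0.0, 12.0, 26.0, 90.0] [ 0.017 -0.036  0.77 ] 1.7
```

Call:
step_arm(
  moves="0 0 0 0 0.15; 0 0 0 0 0.3; 0 0 0 0 0.45; 0 0 0 0 0.6; 0 0 0 0 0.75",
)

```text
time_s: 2.6
eef_pos: [495.3, -162.5, 205.9]
tcp_rot: [[-0.973, 0.23, 0.0], [0.23, 0.973, 0.0], [-0.0, 0.0, -1.0]]
force: [-0.5, 0.0, 0.4]
opening: 0.004
grasp_force: 0.0
```

Call:
step_arm(
  moves="0 0 0 0 0.15; 0 0 0 0 0.3; 0 0 0 0 0.45; 0 0 0 0 0.6; 0 0 0 0 0.75",
)

```text
time_s: 3.02
eef_pos: [495.3, -162.5, 205.8]
tcp_rot: [[-0.681, 0.732, 0.0], [0.732, 0.681, 0.0], [-0.0, 0.0, -1.0]]
force: [0.6, -0.3, -0.1]
opening: 0.005
grasp_force: 0.0
```

Call:
step_arm(
  moves="0 0 0 0 0.1; 0 0 0 0 0.2; 0 0 0 0 0.2; 0 0 0 0 0.2; 0 0 0 0 0.2",
)

```text
time_s: 3.43
eef_pos: [495.5, -163.2, 205.7]
tcp_rot: [[-0.564, 0.826, 0.0], [0.826, 0.564, -0.0], [-0.0, 0.0, -1.0]]
force: [-0.3, 0.5, -0.5]
opening: 0.007
grasp_force: 0.0
```

```bash
python3 plan.py 0 12 26 205 0 12 26 90
```

```text
3.4333 [ 495.5 -163.2  205.7] F [-0.3  0.5 -0.5] j6 -1.05
phi(tool) -0.1 rad 29.8 gap 8.3
[0.0, 12.0, 26.0, 205.0] [-0.025 -0.024  0.004] 0.002
[0.0, 12.0, 26.0, 90.0] [-0.025 -0.025  0.771] 0.002
```

Call:
step_arm(
  moves="0 -0.025 -0.025 0.15 0; 0 -0.025 -0.025 0.35 0; 0 -0.025 -0.025 0.55 0; 0 -0.025 -0.025 0.7 0; 0 -0.025 -0.025 0.77 0",
)

```text
time_s: 3.85
eef_pos: [492.6, -167.8, 87.0]
tcp_rot: [[-0.564, 0.826, -0.005], [0.826, 0.564, 0.002], [0.005, -0.002, -1.0]]
force: [0.4, 0.8, 0.3]
opening: 0.007
grasp_force: 0.0
```

```bash
python3 plan.py 0 0 26 90 15 0 26 90 20 0 26 90; python3 -c "
from h import *
im=viewer.camera('scene');cv2.imwrite('pics/s2.png',cv2.resize(im[90:250,170:390,::-1],None,fx=3.5,fy=3.5))"
```

```text
3.85 [ 492.6 -167.8   87. ] F [0.4 0.8 0.3] j6 -1.06
phi(tool) -0.1 rad 27.6 gap 13.3
[0.0, 0.0, 26.0, 90.0] [-0.011  0.089 -0.02 ] 0.001
[15.0, 0.0, 26.0, 90.0] [ 0.017  0.138 -0.02 ] 0.335
[20.0, 0.0, 26.0, 90.0] [ 0.023  0.156 -0.02 ] 0.446
```

View pics/s2.png

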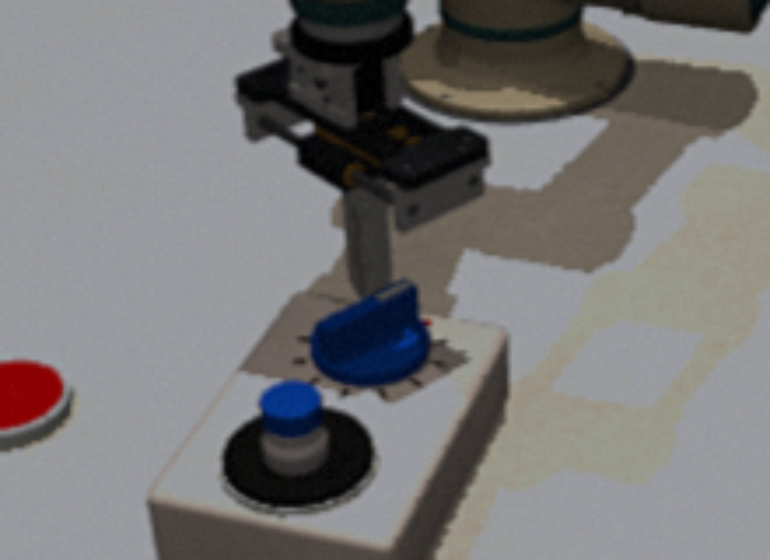

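The picture shows the closed fingers behind the bar at about (370,290), clear of the jar. I push the first click now.

Call:
step_arm(
  moves="0 0 0.05 -0.01 0; 0 0 0.08 -0.01 0; 0 0 0.1 -0.01 0.1; 0 0.01 0.12 -0.01 0.2; 0 0.015 0.135 -0.01 0.3",
)

```text
time_s: 4.32
eef_pos: [509.2, -155.6, 92.5]
tcp_rot: [[-0.352, 0.936, -0.003], [0.936, 0.352, -0.001], [-0.0, -0.003, -1.0]]
force: [-4.4, 0.2, -0.3]
opening: 0.004
grasp_force: 1.8
```

```bash
python3 plan.py 15 0 26 90 20 0 26 90
```

```text
4.3167 [ 509.2 -155.6   92.5] F [-4.4  0.2 -0.3] j6 -0.78
phi(tool) 13.6 rad 24.6 gap -0.8
[15.0, 0.0, 26.0, 90.0] [ 0.012 -0.001  0.016] 0.03
[20.0, 0.0, 26.0, 90.0] [0.023 0.015 0.016] 0.141
```

Call:
step_arm(
  moves="0 0.01 0.01 0.01 0.05; 0 0.02 0.015 0.01 0.1; 0 0.025 0.02 0.01 0.15; 0 0.025 0.02 0.01 0.18; 0 0.025 0.02 0.01 0.18",
)

```text
time_s: 4.73
eef_pos: [513.0, -151.3, 91.3]
tcp_rot: [[-0.219, 0.976, 0.003], [0.976, 0.219, -0.001], [-0.002, 0.003, -1.0]]
force: [-0.3, -0.5, -0.1]
opening: 0.003
grasp_force: 0.0
```

```bash
python3 plan.py 30 0 26 90 38 0 26 90 46 0 26 90 51 0 26 90
```

```text
4.7333 [ 513.  -151.3   91.3] F [-0.3 -0.5 -0.1] j6 -0.64
phi(tool) 21.6 rad 25.2 gap -2.4
[30.0, 0.0, 26.0, 90.0] [0.022 0.011 0.009] 0.187
[38.0, 0.0, 26.0, 90.0] [0.035 0.039 0.009] 0.365
[46.0, 0.0, 26.0, 90.0] [0.043 0.068 0.009] 0.542
[51.0, 0.0, 26.0, 90.0] [0.047 0.086 0.009] 0.654
```

Call:
step_arm(
  moves="0 0.02 0.01 0 0.13; 0 0.03 0.025 0 0.26; 0 0.035 0.04 0 0.38; 0 0.04 0.06 0 0.5; 0 0.045 0.08 0 0.62",
)

```text
time_s: 5.15
eef_pos: [520.7, -141.3, 90.5]
tcp_rot: [[0.267, 0.964, -0.003], [0.964, -0.267, 0.001], [0.0, -0.003, -1.0]]
force: [-2.3, 1.0, 1.0]
opening: 0.005
grasp_force: 1.3
```

```bash
python3 plan.py 50 -1 26 90 52 -1 26 90
```

```text
5.15 [ 520.7 -141.3   90.5] F [-2.3  1.   1. ] j6 -0.12
phi(tool) 49.7 rad 25.8 gap 2.8
[50.0, -1.0, 26.0, 90.0] [0.002 0.026 0.003] 0.006
[52.0, -1.0, 26.0, 90.0] [0.006 0.033 0.003] 0.051
```

Call:
step_arm(
  moves="0 0 0.005 0 0; 0 0 0.01 0 0; 0 0 0.015 0 0; 0 0 0.02 0 0; 0 0 0.02 0 0",
)

```text
time_s: 5.57
eef_pos: [525.2, -143.1, 90.1]
tcp_rot: [[0.263, 0.965, 0.001], [0.965, -0.263, -0.0], [-0.0, 0.001, -1.0]]
force: [0.1, 0.1, -0.2]
opening: 0.004
grasp_force: 0.0
```

```bash
python3 plan.py 60 0 26 90  68 0 26 90 76 0 26 90 80 0 26 90
```

```text
5.5667 [ 525.2 -143.1   90.1] F [ 0.1  0.1 -0.2] j6 -0.13
phi(tool) 49.5 rad 25.4 gap -2.1
[60.0, 0.0, 26.0, 90.0] [0.025 0.02  0.001] 0.234
[68.0, 0.0, 26.0, 90.0] [0.036 0.048 0.001] 0.412
[76.0, 0.0, 26.0, 90.0] [0.044 0.077 0.001] 0.59
[80.0, 0.0, 26.0, 90.0] [0.046 0.092 0.001] 0.678
```

Second click is in, since the force is back to zero. Now the third, to about 79°.

Call:
step_arm(
  moves="0 0.015 0.01 0 0.13; 0 0.025 0.025 0 0.26; 0 0.035 0.045 0 0.38; 0 0.04 0.065 0 0.5; 0 0.045 0.085 0 0.62",
)

```text
time_s: 5.98
eef_pos: [537.2, -138.7, 89.8]
tcp_rot: [[0.687, 0.727, -0.003], [0.727, -0.687, 0.002], [-0.001, -0.004, -1.0]]
force: [-2.0, 1.9, 1.6]
opening: 0.01
grasp_force: 1.4
```

```bash
python3 plan.py 80 -1 26 90
```

```text
5.9833 [ 537.2 -138.7   89.8] F [-2.   1.9  1.6] j6 0.38
phi(tool) 77.6 rad 25.6 gap 2.0
[80.0, -1.0, 26.0, 90.0] [ 0.008  0.027 -0.001] 0.052
```

Call:
step_arm(
  moves="0 0 0.005 0 0; 0 0 0.01 0 0; 0 0 0.015 0 0; 0 0 0.02 0 0; 0 0 0.02 0 0",
)

```text
time_s: 6.4
eef_pos: [541.3, -142.0, 90.0]
tcp_rot: [[0.684, 0.73, 0.001], [0.73, -0.684, -0.0], [0.0, 0.001, -1.0]]
force: [0.5, 0.1, 0.6]
opening: 0.007
grasp_force: 0.0
```

```bash
cat > ang.py <<'E'
from h import *
def ang():
    im=viewer.camera('top')[:,:,::-1]; hsv=cv2.cvtColor(np.ascontiguousarray(im),cv2.COLOR_BGR2HSV)
    cv2.imwrite('pics/t3.png',cv2.resize(im[158:278,266:426],None,fx=5,fy=5,interpolation=cv2.INTER_CUBIC))
ang()
E
python3 plan.py 90 0 26 90  98 0 26 90 106 0 26 90 109 0 26 90; python3 ang.py
```

```text
6.4 [ 541.3 -142.    90. ] F [0.5 0.1 0.6] j6 0.37
phi(tool) 77.4 rad 26.1 gap -3.3
[90.0, 0.0, 26.0, 90.0] [0.023 0.019 0.   ] 0.281
[98.0, 0.0, 26.0, 90.0] [0.034 0.047 0.   ] 0.458
[106.0, 0.0, 26.0, 90.0] [0.04  0.077 0.   ] 0.636
[109.0, 0.0, 26.0, 90.0] [0.042 0.088 0.   ] 0.703
```

View pics/t3.png

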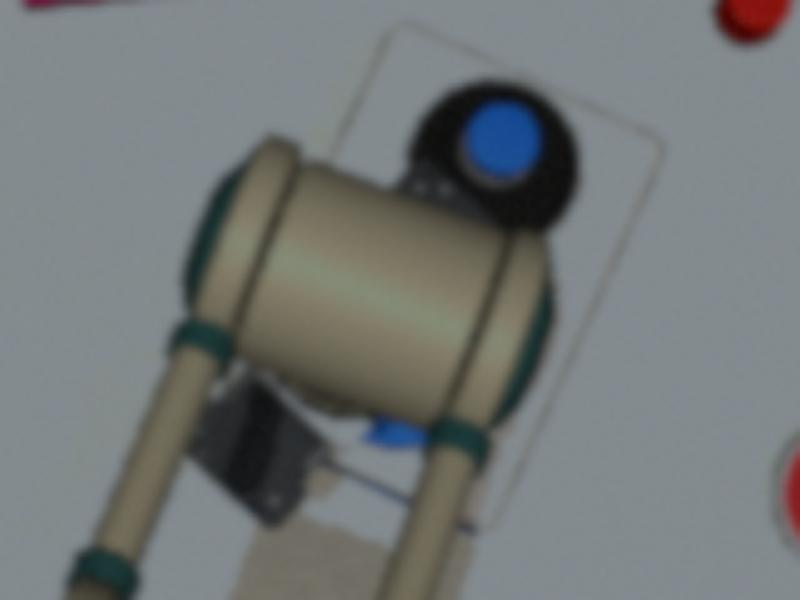

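The top view is hidden by the wrist and the jar is undisturbed. The force trace shows three snaps, so now the fourth with the same small increments.

Call:
step_arm(
  moves="0 0.015 0.01 0 0.13; 0 0.025 0.025 0 0.26; 0 0.032 0.04 0 0.38; 0 0.036 0.06 0 0.5; 0 0.04 0.08 0 0.62",
)

```text
time_s: 6.87
eef_pos: [553.5, -143.8, 90.0]
tcp_rot: [[0.947, 0.32, -0.001], [0.32, -0.947, 0.003], [0.0, -0.003, -1.0]]
force: [-0.0, 3.6, 1.3]
opening: 0.006
grasp_force: 1.7
```

```bash
python3 plan.py 110 -1 26 90
```

```text
6.8667 [ 553.5 -143.8   90. ] F [-0.   3.6  1.3] j6 0.87
phi(tool) 105.6 rad 26.3 gap 1.5
[110.0, -1.0, 26.0, 90.0] [ 0.007  0.03  -0.   ] 0.098
```

Call:
step_arm(
  moves="0 0 0.005 0 0; 0 0 0.01 0 0; 0 0 0.015 0 0; 0 0 0.015 0 0; 0 0 0.015 0 0",
)

```text
time_s: 7.28
eef_pos: [554.5, -148.0, 89.9]
tcp_rot: [[0.946, 0.325, -0.0], [0.325, -0.946, -0.0], [-0.0, 0.0, -1.0]]
force: [-0.2, -0.9, 0.1]
opening: 0.005
grasp_force: 0.0
```

```bash
python3 plan.py
```

```text
7.2833 [ 554.5 -148.    89.9] F [-0.2 -0.9  0.1] j6 0.86
phi(tool) 105.3 rad 26.0 gap -2.9
```

The finger is free of load, so the dial has snapped. I back off from the bar, lift, and clear the view.

Call:
step_arm(
  moves="0 0 -0.07 0 0; 0 0 -0.14 0 0; 0 0 -0.14 -0.2 0; 0 0 -0.14 -0.4 0; 0 0 -0.14 -0.6 0",
)

```text
time_s: 7.7
eef_pos: [546.6, -126.2, 180.5]
tcp_rot: [[0.946, 0.326, -0.002], [0.326, -0.946, 0.001], [-0.002, -0.002, -1.0]]
force: [1.0, -0.4, -0.1]
opening: 0.005
grasp_force: 0.0
```

Call:
step_arm(
  moves="0 0 -0.2 -0.1 0; 0 0 -0.4 -0.2 0; 0 0 -0.6 -0.2 0; 0 0 -0.8 -0.2 0; 0 0 -1 -0.2 0",
)

```text
time_s: 8.12
eef_pos: [497.8, 16.2, 210.4]
tcp_rot: [[0.946, 0.325, 0.001], [0.325, -0.946, 0.0], [0.001, -0.0, -1.0]]
force: [0.6, 1.4, 0.5]
opening: 0.006
grasp_force: 0.0
```

Call:
step_arm(
  moves="0 -0.2 -0.1 0 0; 0 -0.4 -0.2 0 0; 0 -0.6 -0.2 0 0; 0 -0.6 -0.2 0 0; 0 -0.6 -0.2 0 0",
)

```text
time_s: 8.53
eef_pos: [402.6, 14.1, 210.2]
tcp_rot: [[0.946, 0.325, 0.001], [0.325, -0.946, 0.0], [0.001, 0.0, -1.0]]
force: [0.1, -1.3, 0.2]
opening: 0.009
grasp_force: 0.0
```

```bash
python3 ang.py; mv pics/t3.png pics/t4.png
```

```text
(no output)
```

View pics/t4.png

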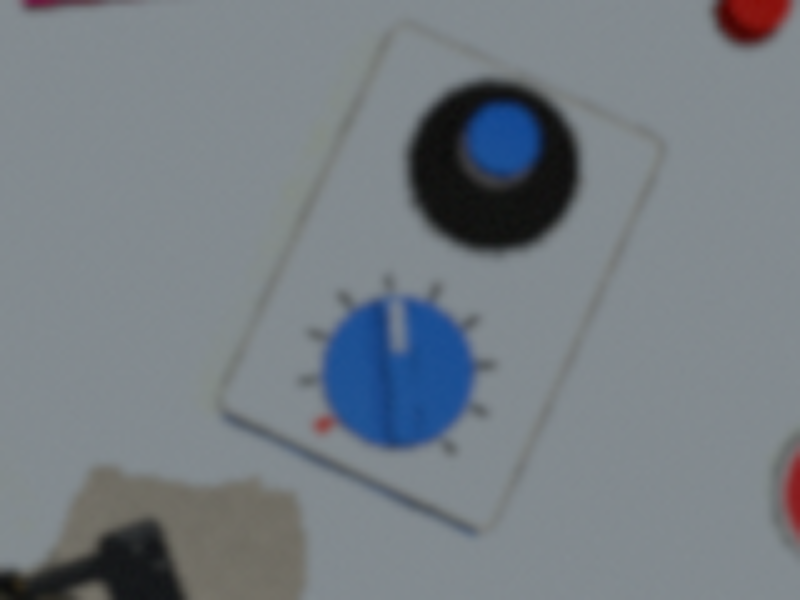

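The stripe at about (398,325) points to the tick at (389,281), which is the fourth after the red one. The jar has not moved and the hand is away.

```bash
python3 -c "
from plant import ctrl
print(ctrl.close_job())"
```

```text
the job is handed in; nothing more can be done
None
```

I pushed the blue dial round exactly four clicks; in the last top view it rests at the fourth tick with the jar in place and the hand clear, and the job is handed in (no verdict was shown).

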